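# Turn the ball dish to the empty transfer unit

## Task

The yellow dish carries the loose steel ball for one of the two ball transfer units beside it: find the unit that has no ball in it yet. Lift the dish by its handle well clear of the bench (its underside some 8 cm up), keep it over its round mat, and turn it about a quarter turn, so that its blue spout points straight at the empty unit; keep the dish level and the ball resting in its middle all the while, and leave everything else where it is. Finish holding the dish up there, still and level: do not put it down or let go.

Things in the scene. Friction and masses are not known exactly. Their poses are not given: they have to be found in the camera images.
- dish: Round yellow dish, 126 mm across its rim, 21 mm high, loose, about 250 g, standing on the mat. Origin: centre of its underside. Its +x axis points out along the blue spout (a short open trough whose lip lies 89 mm from the centre), +z up. The inside is a shallow cone that rises about 6 degrees from the middle to the rim, so the ball rolls away if the dish tilts by more than that or is jerked. At the start the spout points roughly away from the robot.
- dish_handle (a point): Centre of the dish's black handle bar, straight above the dish's middle, 92 mm above its underside. The bar is 12 mm wide along the dish's x, 14 mm high and 136 mm long along the dish's y, carried by two steel uprights 5 mm thick at its ends; the ball lies under it with its top about 35 mm above the underside of the dish. Axes as the dish.
- dish_middle (a point): Lowest point of the inside of the dish, on its axis, 5 mm above its underside. Axes as the dish.
- ball_center (a point): Centre of the loose steel ball, 30 mm in diameter, about 110 g, which lies in the middle of the dish (it is free to roll).
- ball: The same loose ball; its axes turn as it rolls.
- mat: Round dark mat, 200 mm across, 3 mm thick, fixed to the bench, under the dish. Origin: centre of its underside.
- unit_a: Ball transfer unit: dark round foot 96 mm across, blue cup 68 mm across with a round black-floored socket 34 mm wide and 12 mm deep, top 24 mm above the bench, fixed to the bench. One of two alike, one on each side of the mat, about 0.25 m from its centre; only one of them has a ball. Origin: centre of its underside.
- unit_b: The other ball transfer unit, alike in all.
- seated_ball_center (a point): Centre of the steel ball, 30 mm in diameter, that already sits in the socket of one of the two units (about 27 mm above the bench) and stands out of it; the other unit is empty.
- screwdriver: Bystander: screwdriver with an orange handle, 180 mm long, lying on the bench beyond the mat. Origin on its axis.
- module_1: Bystander: transceiver module with blue latch, 56 x 14 x 15 mm.
- module_2: Bystander: transceiver module with yellow latch, 56 x 14 x 15 mm.
- tape: Bystander: roll of black tape, 90 mm across, 19 mm high.
- screw_cup: Bystander: red cup, 64 mm across, 45 mm high.
- tester: Bystander: yellow cable tester, 150 x 75 x 32 mm.
There are look-alikes about, which are no part of the job. Leave any pink or purple look-alike of the dish alone.

How it is judged:
By the outcome, as a careful person would: the job done as asked, in the order asked, and still so for the second after the job is handed in, while the arm keeps its last pose, push and grip.
It also fails if it takes over 42 s, if anything falls off the work surface, if the arm or the gripper's body presses on something with over 40 N, if the wrist force passes 120 N, or if a joint passes its speed limit or range.

## Robot

A 7-joint arm with a two-finger parallel gripper is mounted at the origin on the work surface. World frame = base frame: x ahead of the robot, y to its left, z up, the work surface at z = 0. Lengths are in m, angles in rad, forces in N, time in s.
With the tool pointing down it reaches from about 0.4 to 0.875 m from the base axis. Payload 19.3 kg.
Tool frame: the origin (TCP) lies at the very end of the fingers, on their centre line; the grasp point (between the pads) lies bot.pinch_z behind it (bot.pinch_z is the distance from the TCP to the grasp point, in m); z points along the fingers, y is the line along which they close (so a half turn about z gives the same grasp; the last joint's range is limited). The gripper opens to 85 mm and grips with 20 to 120 N. Pads are 22 mm wide; open, the fingers measure 114 mm over their backs; the gripper's body (76 mm by 85 mm) begins 54 mm behind the grasp point. The pads swing forward as they close: fully open they stand 13 mm farther back than shut.
Start: joints at [1.145, 0.521, -0.036, 1.599, 0.021, 1.021, -0.113], TCP at [0.218, -0.586, 0.197] pointing down, gripper open.
Joint ranges: [-2.91, 2.91], [-0.3, 2.13], [-1.5, 1.42], [0.17, 2.43], [-1.26, 4.41], [0.16, 1.93], [-2.52, 2.52]. Speed limits (rad/s): [1.89, 1.89, 2.39, 2.39, 3.01, 3.01, 3.01].

## Interface

Orientations are given as [roll, pitch, yaw] about the fixed x, y, z axes, in that order (R = Rz(yaw) Ry(pitch) Rx(roll)).
In Python, from workcell import bot, grab_frame, ticket gives the robot as it stands.
- The arm moves only by the tool arm_command, never from a script. Its argument "commands" is a list of rows, each a list of 3 entries, a list of its own where there are three numbers: the shift along the world's x, y, z in mm, then the turn about the world's z in rad, then the gripper command: -1 is fully open, 1 is shut, values between are in proportion. In form: [[[tx, ty, tz], roll, fingers], ...]. A call has 1 to 20 rows; each row shifts and turns the commanded pose from where the row before left it; what a row does not reach is not made up. A row lasts 1/10 s, in which the tool goes at most 50 mm and 8.59 degrees, less where a joint would pass 70% of its speed; a pose out of reach is approached as far as the arm can. A call with a gripper value outside its range is refused whole. The fingers move at their own pace and stop on an object; "newtons" is the grip in N (left out, the last holds). Time passes only in rows, so rows that do not move let the fingers close. It gives the time, the measured TCP pose, the force, the opening and the grip force at its end, in the units of the state.
- bot.observe(): the state, without advancing time (a new reading comes with each control period).
- grab_frame(name): name is "side" or "top" or "wrist"; returns a dict with "image" (420x560x3 uint8, red, green, blue), "vertical_fov" (degrees; the focal length in pixels is half the picture's height over the tangent of half this angle, whatever the lens; pixels are square), "cx", "cy" (the principal point, pixels), "R" (3x3) and "t" (3): a world point X has camera coordinates R X + t. Camera axes: x right, y down, z forward; pixel columns grow to the right and rows downward; lengths in m; the calibration is good to about 2 mm. A picture is of the moment at which its call begins. There is no depth.
- ticket.job_done(): hands the job in; it is judged then, once.
The state is a dict: "clock": time; "qpos": joint angles; "qd": joint speeds; "joint_efforts": joint torques, N m; "position": TCP position; "tool_rot": TCP orientation; "force": force on the tool from outside, world axes, zero at the start; "moment": the same for the moment, N m; "grip_width": finger opening in m; "finger_force": force on a finger pad.
Only numpy, scipy, OpenCV 4.12 (cv2) and the standard library are available. Lean on these libraries where they do the work, as an engineer would, in place of code of your own. Each camera call takes 0.05 s, during which the arm holds its last target. There are 200 camera calls.

## Working session

There is one attempt and no reset: what is moved stays moved. The work goes in short steps, Python scripts to look and compute and a tool call to move; the robot and the scene stay as the last step left them, time stands still between calls to the robot, and variables do not carry over. Pictures are saved under pics/ and viewed, at most 10 in all, crops included, and the job is handed in when it is done.

Besides the shell and the picture viewer there is one more tool, called after "Request:" as name([rows], argument=value, ...), one row to a line, values as JSON. arm_command: Moves the arm, as the interface text tells. Its arguments: {"type":"object","properties":{"commands":{"type":"array"},"newtons":{"type":"number"}},"required":["commands"]}

```bash
mkdir -p pics; python3 - <<'E'
from workcell import bot, grab_frame
import cv2, numpy as np, pickle
print(bot.observe()); print(bot.pinch_z)
ims=[]
for n in ("top","side","wrist"):
    f=grab_frame(n); pickle.dump(f,open(f"{n}0.pkl","wb"))
    cv2.imwrite(f"pics/{n}0.png",f["image"][:,:,::-1])
    print(n,f["vertical_fov"],f["cx"],f["cy"],np.round(-np.array(f["R"]).T@f["t"],3), f.keys())
E
```

```text
{'clock': 0.0, 'qpos': array([ 1.14483005,  0.52200339, -0.03634352,  1.59995452,  0.02118649,
        1.02111547, -0.11280507]), 'qd': array([-1.67929099e-03, -1.03943997e-03, -6.09757871e-04,  4.90932414e-04,
       -4.59516125e-05,  1.36392016e-03, -4.06139719e-04]), 'joint_efforts': array([ 6.44838528e-04, -9.27101684e+01,  1.98048681e+00, -3.69917822e+01,
        1.79089140e-02,  8.32778140e-03,  7.61178853e-06]), 'position': array([ 0.2175473 , -0.58553936,  0.19685134]), 'tool_rot': array([-3.14049780e+00,  5.81218950e-05,  3.55757205e-01]), 'force': array([ 0.28750804, -0.74212421,  0.04383886]), 'moment': array([0.0144124 , 0.01022301, 0.00978762]), 'finger_force': 0.0, 'grip_width': 0.08566773559860147}
0.0187
top 42.33539867617298 280.8974287279809 210.00331397544545 [ 0.253 -0.018  1.72 ] dict_keys(['image', 'vertical_fov', 'cx', 'cy', 'R', 't'])
side 45.444575053936916 278.9264110039881 208.75836308188093 [-0.012  0.907  0.744] dict_keys(['image', 'vertical_fov', 'cx', 'cy', 'R', 't'])
wrist 59.39115421285309 273.38220326359726 211.15513422984338 [ 0.296 -0.556  0.373] dict_keys(['image', 'vertical_fov', 'cx', 'cy', 'R', 't'])
```

View pics/top0.png

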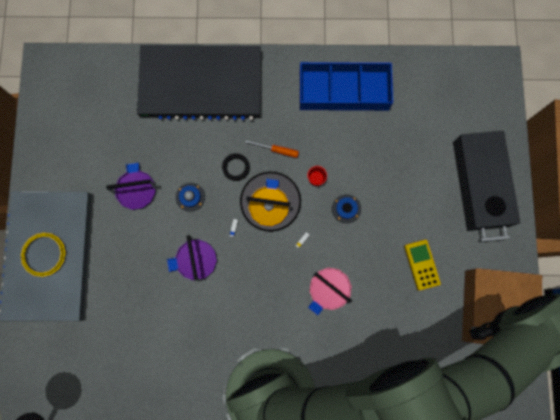

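View pics/side0.png

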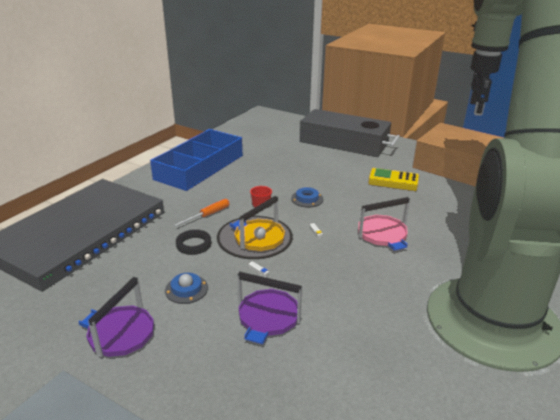

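The top view shows the yellow dish at (269,203) on the mat, with units at (190,196) and (346,208). In the side view the left unit (186,285) carries a grey ball and the other (307,197) looks empty. Next I measure them and confirm with an enlarged crop.

```bash
cat > h.py <<'E'
import numpy as np, cv2
def K(f): return f["image"].shape[0]/2/np.tan(np.radians(f["vertical_fov"])/2)
def ray(f,uv):
    R=np.array(f["R"]);d=R.T@np.array([(uv[0]-f["cx"])/K(f),(uv[1]-f["cy"])/K(f),1]);return -R.T@f["t"],d
def onz(f,uv,z):
    c,d=ray(f,uv);return c+d*(z-c[2])/d[2]
def proj(f,X):
    p=np.array(f["R"])@X+f["t"];return np.array([f["cx"],f["cy"]])+K(f)*p[:2]/p[2]
def tri(fs,uvs):
    A=np.zeros((3,3));b=np.zeros(3)
    for f,uv in zip(fs,uvs):
        c,d=ray(f,uv);d/=np.linalg.norm(d);P=np.eye(3)-np.outer(d,d);A+=P;b+=P@c
    return np.linalg.solve(A,b)
def blobs(f,lo,hi,box,amin=20):
    x0,y0,x1,y1=box;h=cv2.cvtColor(f["image"],cv2.COLOR_RGB2HSV)
    m=np.zeros(h.shape[:2],np.uint8);m[y0:y1,x0:x1]=cv2.inRange(h,lo,hi)[y0:y1,x0:x1]
    cs=[c for c in cv2.findContours(m,cv2.RETR_EXTERNAL,cv2.CHAIN_APPROX_NONE)[0] if cv2.contourArea(c)>=amin]
    return m,sorted(cs,key=cv2.contourArea,reverse=True)
E
python3 - <<'E'
from h import *; import pickle
t,s=[pickle.load(open(n+"0.pkl","rb")) for n in("top","side")]
Y=((18,120,100),(32,255,255));B=((100,130,60),(125,255,255));Kb=((0,0,0),(180,255,48))
for nm,col,box,z in(("yellow",Y,(235,170,305,235),.024),("blue",B,(165,170,380,235),.024)):
    for c in blobs(t,*col,box)[1]:
        h=cv2.convexHull(c);(u,v),r=cv2.minEnclosingCircle(h);m=cv2.moments(c)
        print(nm,np.round([u,v,r],1),onz(t,(u,v),z).round(4),"diam",round(2*r/K(t)*1.69,3),"cen",onz(t,(m['m10']/m['m00'],m['m01']/m['m00']),z).round(4))
m,cs=blobs(t,*Kb,(240,185,300,222),5)
for c in cs: 
    print("dark",cv2.contourArea(c),cv2.minAreaRect(c),onz(t,cv2.minAreaRect(c)[0],.102).round(4))
crop=lambda f,x0,y0,w,h,k:cv2.resize(f["image"][y0:y0+h,x0:x0+w],None,fx=k,fy=k,interpolation=cv2.INTER_CUBIC)
a=crop(t,165,160,205,90,3.9);b=crop(s,160,170,190,140,2.4)
im=np.zeros((600,800,3),np.uint8);a=a[:351,:800];im[:a.shape[0],:a.shape[1]]=a
b=crop(s,160,180,190,130,1.9)[:245];im[352:352+b.shape[0],:b.shape[1]]=b
cv2.imwrite("pics/crop0.png",im[:,:,::-1])
E
```

```text
yellow [268.  208.5  20.2] [0.5709 0.0078 0.024 ] diam 0.126 cen [0.5516 0.0103 0.024 ]
yellow [269.5 197.5  17.8] [0.6066 0.0032 0.024 ] diam 0.111 cen [0.6176 0.0017 0.024 ]
blue [346.6 207.5  10.9] [ 0.5752 -0.2427  0.024 ] diam 0.068 cen [ 0.5752 -0.2427  0.024 ]
blue [189.1 195.7  11.1] [0.6115 0.2598 0.024 ] diam 0.069 cen [0.6111 0.2592 0.024 ]
blue [272.  182.    6.7] [ 0.6575 -0.0045  0.024 ] diam 0.042 cen [ 0.6548 -0.0042  0.024 ]
dark 80.0 ((268.02197265625, 201.31973266601562), (42.780616760253906, 4.2126922607421875), 6.952957630157471) [0.5785 0.0067 0.102 ]
dark 22.0 ((243.77243041992188, 203.26898193359375), (36.20783615112305, 7.474093914031982), 85.2363510131836) [0.5721 0.0803 0.102 ]
dark 10.5 ((296.5517272949219, 211.62069702148438), (3.3425159454345703, 21.540658950805664), 21.801406860351562) [ 0.547 -0.08   0.102]
dark 5.0 ((297.6000061035156, 191.80001831054688), (14.546475410461426, 1.8973664045333862), 71.56504821777344) [ 0.6085 -0.0834  0.102 ]
```

View pics/crop0.png

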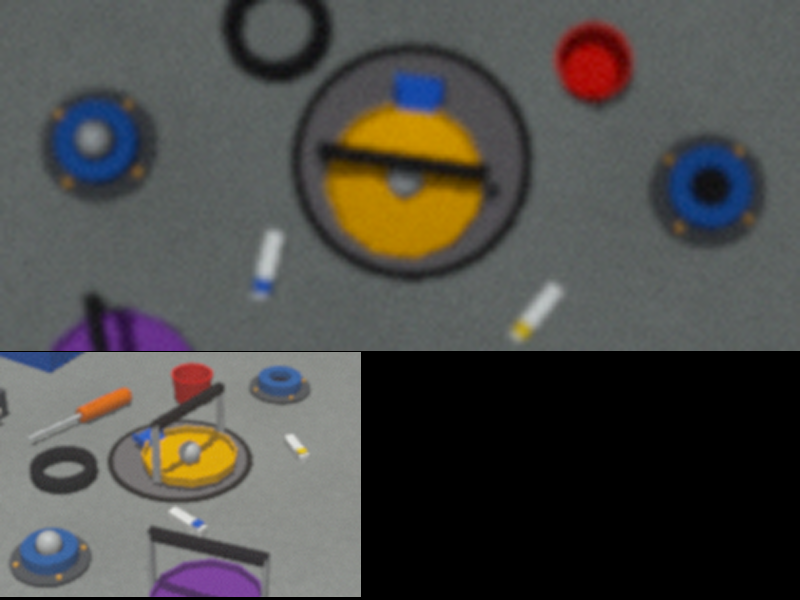

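The left unit (189,196), at +y, holds a ball. The right unit (346.6,207.5) has a bare black socket in both views, so it is the empty one. The yellow dish is the only candidate; the others are purple or pink. Now I refine the handle and dish centre.

```bash
python3 - <<'E'
from h import *; import pickle
t,s=[pickle.load(open(n+"0.pkl","rb")) for n in("top","side")]
Y=((18,120,100),(32,255,255))
m,cs=blobs(t,*Y,(235,170,305,235)); h=cv2.convexHull(np.vstack(cs))
e=cv2.fitEllipse(h);print("dish ellipse",e,onz(t,e[0],.024).round(4))
for f,box,nm in((t,(244,192,294,210),"top"),(s,(234,196,280,228),"side")):
    g=cv2.cvtColor(f["image"],cv2.COLOR_RGB2GRAY);x0,y0,x1,y1=box
    mm=np.zeros_like(g);mm[y0:y1,x0:x1]=(g[y0:y1,x0:x1]<62)*255
    cs=cv2.findContours(mm,cv2.RETR_EXTERNAL,cv2.CHAIN_APPROX_NONE)[0];c=max(cs,key=cv2.contourArea)
    r=cv2.minAreaRect(c);p=cv2.boxPoints(r);i=np.argsort(p[:,0]);a,b=p[i[:2]].mean(0),p[i[2:]].mean(0)
    print(nm,r,a,b)
    if nm=="top":T=(a,b)
    else:S=(a,b)
# bar centre
print("tri ends L",tri((t,s),(T[0],S[0])).round(4),"R",tri((t,s),(T[1],S[1])).round(4))
A,B=[onz(t,p,.098) for p in T];print("top@.098",A.round(4),B.round(4),(A+B)/2,"len",np.linalg.norm(A-B),"dishyaw",np.degrees(np.arctan2(*(A-B)[:2]))*-1)
C=(A+B)/2;u=onz(t,(346.6,207.5),.024);d=u-C;print("dir to unit",np.degrees(np.arctan2(d[1],d[0])),np.hypot(*d[:2]))
E
```

```text
dish ellipse ((268.24017333984375, 205.8547821044922), (40.30384826660156, 40.73040008544922), 94.4991455078125) [0.5794 0.0071 0.024 ]
top ((269.0716552734375, 202.510498046875), (47.25279998779297, 7.071026802062988), 8.32564926147461) [245.69424 199.08942] [292.44907 205.93158]
side ((259.0558776855469, 208.37353515625), (5.598844528198242, 39.72878646850586), 57.528804779052734) [242.29706 219.03824] [275.8147  197.70883]
tri ends L [0.5859 0.0749 0.0988] R [ 0.5711 -0.0656  0.0932]
top@.098 [0.5859 0.0749 0.098 ] [ 0.5653 -0.0677  0.098 ] [0.57559672 0.00359027 0.098     ] len 0.14410159930679717 dishyaw -8.2380365395681
dir to unit -90.09915149504053 0.24616524797436537
```

Request:
arm_command([
  [[20,33,0],0.0604,-1],
  [[20,33,0],0.0604,-1],
  [[20,33,0],0.0604,-1],
  [[20,33,0],0.0604,-1],
  [[20,33,0],0.0604,-1],
  [[20,33,0],0.0604,-1],
  [[20,33,0],0.0604,-1],
  [[20,33,0],0.0604,-1],
  [[20,33,0],0.0604,-1],
  [[20,33,0],0.0604,-1],
  [[20,33,0],0.0604,-1],
  [[20,33,0],0.0604,-1],
  [[20,33,0],0.0604,-1],
  [[20,33,0],0.0604,-1],
  [[20,33,0],0.0604,-1],
  [[20,33,0],0.0604,-1],
  [[20,33,0],0.0604,-1],
  [[20,33,0],0.0604,-1],
  [[0,0,0],0,-1],
  [[0,0,0],0,-1],
], newtons=60)

```text
clock: 2.15
position: [0.5776, 0.0088, 0.1969]
tool_rot: [-3.141, -0.0, 1.444]
force: [-0.4, -0.1, -0.2]
grip_width: 0.0854
finger_force: 0.0
```

```bash
python3 - <<'E'
from workcell import bot, grab_frame
from h import *; import pickle
o=bot.observe();print(o["clock"],o["position"],o["tool_rot"],o["qpos"].round(2))
f=grab_frame("wrist");pickle.dump(f,open("w1.pkl","wb"));im=f["image"].copy()
cv2.imwrite("pics/w1.png",im[:,:,::-1])
print("cam",(-np.array(f["R"]).T@f["t"]).round(3))
a=np.radians(-6.9);c=np.array([.579,.007])
for s in(1,-1):print("pred bar end",proj(f,np.array([c[0]-s*.068*np.sin(a),c[1]+s*.068*np.cos(a),.102])).round(1))
print("pred ball",proj(f,np.array([*c,.023])).round(1))
E
```

```text
2.15 [0.57757352 0.00883341 0.19691732] [-3.14070190e+00 -9.24029489e-05  1.44409950e+00] [ 0.22  0.48 -0.47  1.71  0.25  1.01 -0.47]
cam [0.588 0.093 0.373]
pred bar end [276.4 110.4]
pred bar end [276.8 279.4]
pred ball [276.1 177. ]
```

View pics/w1.png

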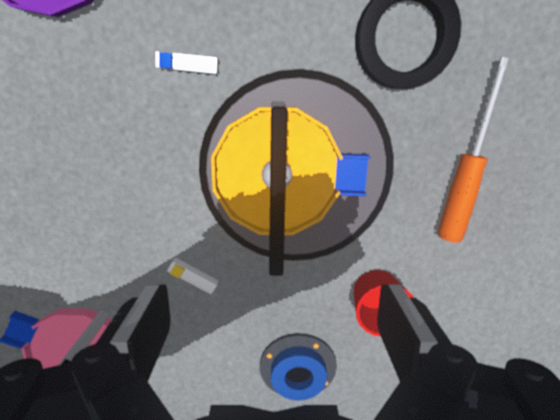

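The wrist view shows the bar running from about (280,103) to (276,275) over the dish, with the ball in the middle at (277,174). The empty unit is at (299,372) with a clear black socket. I measure these accurately.

```bash
python3 - <<'E'
from h import *; import pickle
f=pickle.load(open("w1.pkl","rb"));g=cv2.cvtColor(f["image"],cv2.COLOR_RGB2GRAY)
rows=[]
for v in range(95,285,4):
    x=np.where(g[v,262:294]<40)[0]+262
    if len(x): rows.append((v,x.min(),x.max(),len(x)))
print(rows)
r=np.array([(v,(a+b)/2) for v,a,b,n in rows if 110<v<270 and 8<=n<=18]);p=np.polyfit(r[:,0],r[:,1],1);print(p)
v0=[v for v in range(90,150) if g[v,279]<60][0];v1=[v for v in range(200,300) if g[v,276]<60][-1];print(v0,v1)
A,B=[onz(f,(np.polyval(p,v),v),.102) for v in(v0,v1)];C=(A+B)/2
print(A.round(4),B.round(4),C.round(4),np.linalg.norm(A-B),"dish yaw",-np.degrees(np.arctan2(*(A-B)[:2])))
Bl=((100,130,60),(125,255,255));Y=((15,120,60),(32,255,255))
for c in blobs(f,*Bl,(260,140,380,405),100)[1]:
    e=cv2.fitEllipse(cv2.convexHull(c));print("blue",e,onz(f,e[0],.024).round(4),onz(f,e[0],.018).round(4))
e=cv2.fitEllipse(cv2.convexHull(np.vstack(blobs(f,*Y,(200,95,345,245),50)[1])));print("dish",e,onz(f,e[0],.022).round(4))
E
```

```text
[(199, np.int64(271), np.int64(283), 3), (203, np.int64(271), np.int64(282), 4), (207, np.int64(271), np.int64(283), 5), (211, np.int64(271), np.int64(283), 10), (215, np.int64(271), np.int64(282), 11), (219, np.int64(271), np.int64(282), 10), (223, np.int64(271), np.int64(282), 12), (227, np.int64(271), np.int64(282), 12), (231, np.int64(271), np.int64(282), 12), (235, np.int64(270), np.int64(282), 13), (239, np.int64(270), np.int64(283), 14), (243, np.int64(270), np.int64(282), 13), (247, np.int64(270), np.int64(283), 14), (251, np.int64(262), np.int64(282), 21), (255, np.int64(268), np.int64(293), 26), (259, np.int64(270), np.int64(293), 17), (263, np.int64(270), np.int64(282), 13), (267, np.int64(270), np.int64(282), 13), (271, np.int64(270), np.int64(281), 12)]
[1.68018983e-02 2.72789766e+02]
108 275
[0.5861 0.0763 0.102 ] [ 0.5718 -0.0565  0.102 ] [0.579  0.0099 0.102 ] 0.13355627548896187 dish yaw -6.150339279413561
blue ((298.1584167480469, 373.4598083496094), (53.205162048339844, 56.36725997924805), 91.87727355957031) [ 0.5756 -0.2326  0.024 ] [ 0.5753 -0.2382  0.018 ]
blue ((354.65008544921875, 174.24563598632812), (40.715538024902344, 48.20138931274414), 5.493873119354248) [6.549e-01 5.000e-04 2.400e-02] [ 0.656  -0.0011  0.018 ]
dish ((276.3793640136719, 170.58738708496094), (130.80419921875, 132.72476196289062), 75.72756958007812) [0.58   0.0131 0.022 ]
```

```bash
python3 - <<'E'
from h import *; import pickle
f=pickle.load(open("w1.pkl","rb"));im=f["image"].astype(int)
m=((im.max(2)<75)).astype(np.uint8)
R=[]
for v in range(96,280,3):
    x=np.where(m[v,264:292])[0]+264
    if len(x): R.append((v,int(x.min()),int(x.max()),len(x)))
print(R)
r=np.array([(v,(a+b)/2) for v,a,b,n in R if n==b-a+1 and 9<=n<=17]);p=np.polyfit(r[:,0],r[:,1],1);print(p,np.ptp(r[:,0]),np.abs(np.polyval(p,r[:,0])-r[:,1]).max())
A,B=[onz(f,(np.polyval(p,v),v),.102) for v in(r[0,0],r[-1,0])]
print(A.round(4),B.round(4),((A+B)/2).round(4),np.linalg.norm(A-B),"dish yaw",-np.degrees(np.arctan2(*(A-B)[:2])))
E
```

```text
[(108, 273, 285, 13), (111, 272, 285, 14), (114, 272, 286, 14), (117, 272, 286, 15), (120, 272, 285, 14), (123, 272, 285, 13), (126, 272, 285, 13), (129, 272, 285, 10), (132, 272, 285, 8), (135, 272, 284, 4), (138, 272, 284, 3), (141, 272, 284, 3), (144, 272, 283, 2), (147, 272, 284, 3), (150, 272, 284, 3), (153, 272, 272, 1), (156, 272, 284, 3), (159, 272, 284, 2), (162, 272, 284, 2), (165, 271, 271, 1), (168, 272, 284, 5), (171, 272, 284, 7), (174, 272, 284, 7), (177, 272, 283, 11), (180, 271, 284, 12), (183, 271, 284, 13), (186, 271, 284, 14), (189, 271, 283, 13), (192, 271, 283, 13), (195, 271, 284, 14), (198, 271, 284, 14), (201, 271, 283, 13), (204, 271, 283, 13), (207, 271, 283, 13), (210, 270, 283, 14), (213, 270, 283, 14), (216, 270, 283, 14), (219, 270, 283, 14), (222, 270, 283, 14), (225, 270, 283, 14), (228, 270, 283, 14), (231, 270, 283, 14), (234, 270, 283, 14), (237, 265, 290, 22), (240, 265, 290, 22), (243, 266, 291, 22), (246, 267, 290, 22), (249, 264, 291, 25), (252, 264, 291, 27), (255, 264, 291, 28), (258, 269, 291, 23), (261, 269, 283, 15), (264, 269, 283, 15), (267, 269, 283, 15), (270, 269, 283, 15), (273, 269, 283, 15)]
[-1.84116885e-02  2.80757887e+02] 165.0 0.39628054935309365
[0.5891 0.076  0.102 ] [ 0.5707 -0.0544  0.102 ] [0.5799 0.0108 0.102 ] 0.13168609213169385 dish yaw -8.029508696296524
```

Request:
arm_command([
  [[1.5,0,-5],-0.013,-1],
  [[0,0,-12],0,-1],
  [[0,0,-15],0,-1],
  [[0,0,-15],0,-1],
  [[0,0,-15],0,-1],
  [[0,0,-15],0,-1],
  [[0,0,-14],0,-1],
  [[0,0,-12],0,-1],
  [[0,0,-10],0,-1],
  [[0,0,-6],0,-1],
  [[0,0,-2],0,-0.6],
  [[0,0,0],0,-0.2],
  [[0,0,0],0,0.1],
  [[0,0,0],0,0.3],
  [[0,0,0],0,0.4],
  [[0,0,0],0,0.45],
  [[0,0,0],0,0.45],
  [[0,0,0],0,0.45],
], newtons=60)

```text
clock: 4.0
position: [0.5792, 0.0081, 0.0764]
tool_rot: [-3.142, -0.0, 1.43]
force: [0.6, -0.3, 0.1]
grip_width: 0.0236
finger_force: 0.0
```

```bash
python3 - <<'E'
from workcell import bot, grab_frame
from h import *
o=bot.observe();print(o["clock"],o["position"],o["tool_rot"],o["grip_width"],o["force"])
a=grab_frame("wrist")["image"];b=grab_frame("side")["image"]
b=cv2.resize(b[150:270,190:350],(560,420),interpolation=cv2.INTER_CUBIC)
im=np.hstack([cv2.resize(a,(400,300)),cv2.resize(b,(400,300))]);cv2.imwrite("pics/c2.png",im[:,:,::-1])
E
```

```text
4.0 [0.57917951 0.00814803 0.07642697] [-3.14157957e+00 -1.86427859e-05  1.42994748e+00] 0.02362337003655512 [ 0.55376189 -0.32615469  0.13701125]
```

View pics/c2.png

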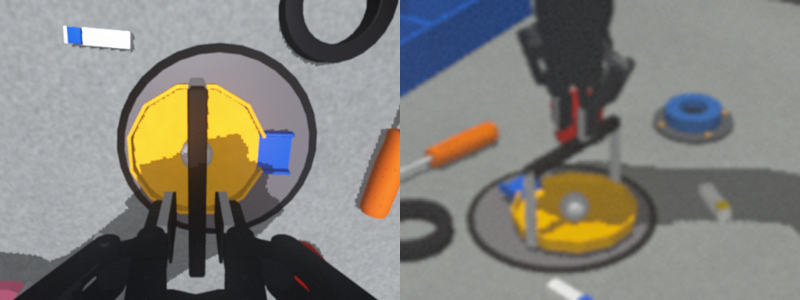

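The bar (crop columns 189-207) lies between the pads (176 and 217), about 1 mm off centre, and the ball is in the middle. I shift 1 mm and close gently.

Request:
arm_command([
  [[0.8,0,0],0,0.48],
  [[0,0,0],0,0.51],
  [[0,0,0],0,0.54],
  [[0,0,0],0,0.57],
  [[0,0,0],0,0.59],
  [[0,0,0],0,0.61],
  [[0,0,0],0,0.63],
  [[0,0,0],0,0.65],
  [[0,0,0],0,0.67],
  [[0,0,0],0,0.69],
  [[0,0,0],0,0.71],
  [[0,0,0],0,0.73],
  [[0,0,0],0,0.76],
  [[0,0,0],0,0.8],
  [[0,0,0],0,0.9],
  [[0,0,0],0,1],
  [[0,0,0],0,1],
  [[0,0,0],0,1],
  [[0,0,0],0,1],
], newtons=70)

```text
clock: 6.0
position: [0.58, 0.0081, 0.0764]
tool_rot: [3.142, 0.0, 1.43]
force: [-0.8, 0.1, 0.0]
grip_width: 0.0001
finger_force: 0.0
```

```bash
python3 - <<'E'
from workcell import bot, grab_frame
from h import *
o=bot.observe();print(o["clock"],o["position"],o["tool_rot"],o["grip_width"],o["finger_force"],o["force"],o["moment"])
a=grab_frame("wrist")["image"];b=grab_frame("side")["image"]
b=cv2.resize(b[150:270,190:350],(560,420),interpolation=cv2.INTER_CUBIC)
im=np.hstack([cv2.resize(a,(400,300)),cv2.resize(b,(400,300))]);cv2.imwrite("pics/c3.png",im[:,:,::-1])
E
```

```text
6.0 [0.57998943 0.00812786 0.07640682] [3.14157770e+00 1.25416637e-05 1.42994341e+00] 8.57838579449751e-05 0.0 [-0.84028983  0.1200505   0.0260315 ] [ 0.06858891  0.04947555 -0.046473  ]
```

View pics/c3.png

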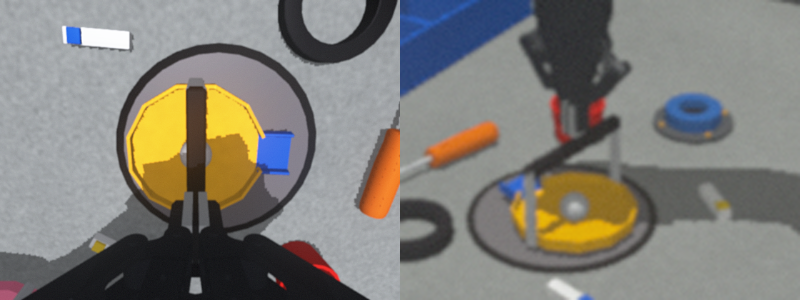

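The gripper shut on nothing (width 0), and the ball and dish did not move. I check where the fingertips really are against the bar.

```bash
python3 - <<'E'
from workcell import bot, grab_frame
from h import *; import pickle
o=bot.observe();P=o["position"]
w=grab_frame("wrist");s=grab_frame("side");t=grab_frame("top")
for n,f in(("w3",w),("s3",s),("t3",t)):pickle.dump(f,open(n+".pkl","wb"))
print("wrist cam",(-np.array(w["R"]).T@w["t"]).round(3),"axis",np.array(w["R"])[2].round(3))
im=w["image"].copy();b=s["image"].copy()
a=np.radians(-8)
S0=(190,140);k=5
b=cv2.resize(b[140:260,190:310],None,fx=k,fy=k,interpolation=cv2.INTER_CUBIC)
for X,c in((P,(0,255,0)),(P+[0,0,.0187],(255,0,255)),*[(np.array([.579-y*np.sin(a),.008+y*np.cos(a),.095]),(0,255,255)) for y in(-.068,0,.068)]):
    p=proj(w,X);q=proj(s,X);print(X.round(3),p.round(1),q.round(1))
    cv2.circle(im,tuple(int(v) for v in p),3,c,-1);cv2.circle(b,(int((q[0]-190)*k),int((q[1]-140)*k)),4,c,-1)
out=np.zeros((600,800,3),np.uint8);out[:,:600]=b[:600];r=cv2.resize(im[150:420,180:380],(200,270));out[:270,600:]=r
cv2.imwrite("pics/c4.png",out[:,:,::-1])
E
```

```text
wrist cam [0.591 0.092 0.253] axis [-0.047 -0.324 -0.945]
[0.58  0.008 0.076] [274.7 253. ] [259.6 215.3]
[0.58  0.008 0.095] [274.7 270. ] [259.5 208.9]
[ 0.57  -0.059  0.095] [272.9 382.8] [277.1 198.7]
[0.579 0.008 0.095] [272.7 270.5] [259.9 209. ]
[0.588 0.075 0.095] [272.6 125.7] [241.4 220.1]
```

View pics/c4.png

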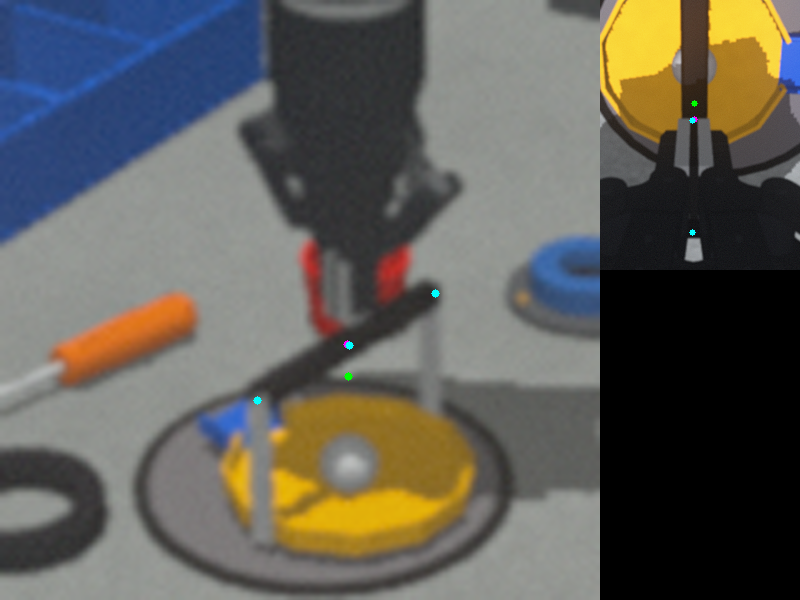

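The overlay shows the bar exactly where I measured it, with its centre at the cyan dot (349,345). The real fingertips stop on top of it, at side-crop row ~330 and wrist row ~268, although the TCP reading projects to row 253. So the fingertips really sit about 27 mm higher than the reading. I open, go down 26 mm and close again; that is clear of the ball under either reading.

Request:
arm_command([
  [[0,0,0],0,0.5],
  [[0,0,0],0,0.2],
  [[0,0,0],0,-0.2],
  [[0,0,0],0,-0.2],
  [[0,0,0],0,-0.2],
  [[0,0,-3],0,-0.2],
  [[0,0,-5],0,-0.2],
  [[0,0,-6],0,-0.2],
  [[0,0,-6],0,-0.2],
  [[0,0,-4],0,-0.2],
  [[0,0,-2],0,-0.2],
  [[0,0,0],0,0.1],
  [[0,0,0],0,0.3],
  [[0,0,0],0,0.4],
  [[0,0,0],0,0.45],
  [[0,0,0],0,0.45],
  [[0,0,0],0,0.45],
])

```text
clock: 7.95
position: [0.58, 0.0082, 0.0505]
tool_rot: [3.141, -0.0, 1.43]
force: [0.2, 0.1, 0.4]
grip_width: 0.0236
finger_force: 0.0
```

```bash
python3 - <<'E'
from workcell import bot, grab_frame
from h import *; import pickle
o=bot.observe();P=o["position"];print(P,o["force"],o["grip_width"])
w=grab_frame("wrist");s=grab_frame("side");k=5
b=cv2.resize(s["image"][140:260,190:310],None,fx=k,fy=k,interpolation=cv2.INTER_CUBIC)
out=np.zeros((600,800,3),np.uint8);out[:,:600]=b;out[:270,600:]=w["image"][150:420,180:380]
cv2.imwrite("pics/c5.png",out[:,:,::-1])
E
```

```text
[0.5800425  0.00815772 0.05047214] [0.16409298 0.07779252 0.37216574] 0.023610237846901864
```

View pics/c5.png

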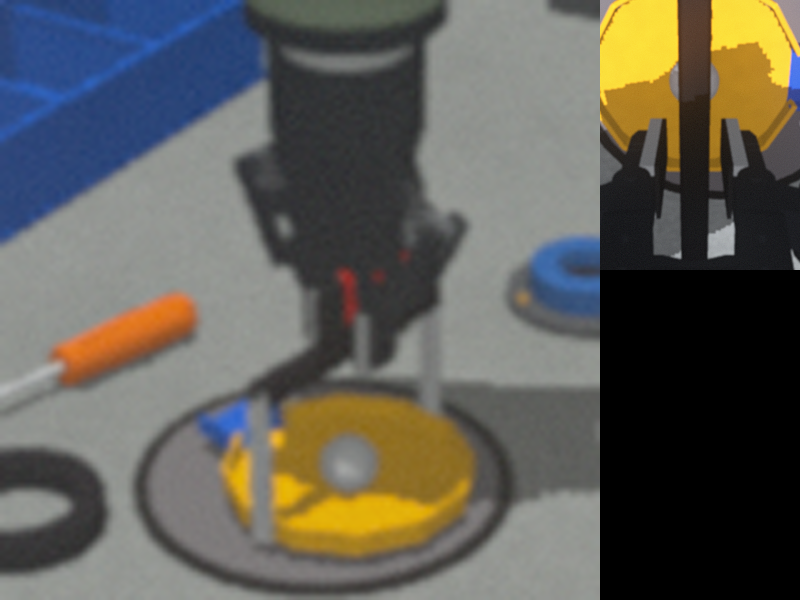

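Now the pads straddle the bar (gaps of 13 and 11 px in the wrist crop), with the tips a little below it at side row ~368 and well above the ball. I close gently.

Request:
arm_command([
  [[0,0,0],0,0.48],
  [[0,0,0],0,0.51],
  [[0,0,0],0,0.54],
  [[0,0,0],0,0.57],
  [[0,0,0],0,0.59],
  [[0,0,0],0,0.61],
  [[0,0,0],0,0.63],
  [[0,0,0],0,0.65],
  [[0,0,0],0,0.67],
  [[0,0,0],0,0.69],
  [[0,0,0],0,0.71],
  [[0,0,0],0,0.73],
  [[0,0,0],0,0.76],
  [[0,0,0],0,0.8],
  [[0,0,0],0,0.9],
  [[0,0,0],0,1],
  [[0,0,0],0,1],
  [[0,0,0],0,1],
  [[0,0,0],0,1],
], newtons=70)

```text
clock: 9.95
position: [0.5802, 0.0081, 0.0506]
tool_rot: [3.141, -0.0, 1.43]
force: [1.1, -0.1, 5.3]
grip_width: 0.0105
finger_force: 68.6
```

Request:
arm_command([
  [[0,0,1],0,1],
  [[0,0,2],0,1],
  [[0,0,3],0,1],
  [[0,0,4],0,1],
  [[0,0,5],0,1],
  [[0,0,6],0,1],
  [[0,0,6],0,1],
  [[0,0,6],0,1],
  [[0,0,6],0,1],
  [[0,0,6],0,1],
  [[0,0,6],0,1],
  [[0,0,6],0,1],
  [[0,0,5],0,1],
  [[0,0,5],0,1],
  [[0,0,4],0,1],
  [[0,0,3],0,1],
  [[0,0,3],0,1],
  [[0,0,2],0,1],
  [[0,0,1],0,1],
  [[0,0,0],0,1],
])

```text
clock: 11.95
position: [0.58, 0.0081, 0.1304]
tool_rot: [3.142, -0.0, 1.43]
force: [0.7, 1.0, -4.7]
grip_width: 0.0103
finger_force: 68.3
```

```bash
python3 - <<'E'
from workcell import bot, grab_frame
from h import *; import pickle
o=bot.observe();P=o["position"];print(o["clock"],P,o["tool_rot"],o["force"],o["grip_width"],o["finger_force"],o["qpos"].round(2))
w=grab_frame("wrist");s=grab_frame("side");t=grab_frame("top")
for n,f in(("w6",w),("s6",s),("t6",t)):pickle.dump(f,open(n+".pkl","wb"))
b=cv2.resize(s["image"][120:270,190:340],(600,600),interpolation=cv2.INTER_CUBIC)
out=np.zeros((600,800,3),np.uint8);out[:,:600]=b;out[:270,600:]=w["image"][150:420,180:380]
out[300:500,600:]=cv2.resize(t["image"][160:240,230:310],(200,200))
cv2.imwrite("pics/c6.png",out[:,:,::-1])
E
```

```text
11.95 [0.57999592 0.008132   0.13043303] [ 3.14159146e+00 -7.89770586e-06  1.42990119e+00] [ 0.67861209  1.00682997 -4.74885337] 0.010276114716162984 68.26819896697998 [ 0.2   0.56 -0.44  1.77  0.3   0.88 -0.52]
```

View pics/c6.png

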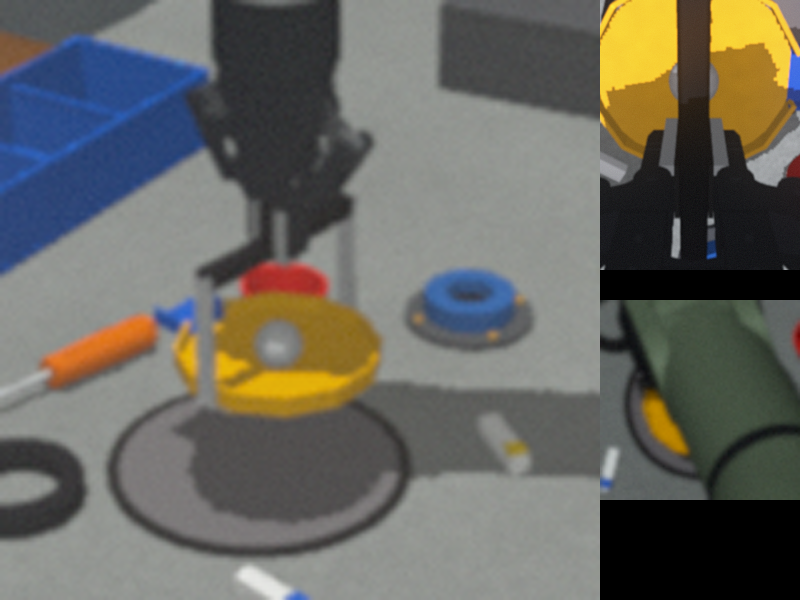

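The dish is up and level: the ball (278,343) sits in its middle, and the underside is about 83 mm up by the 80 mm lift. Its yaw is about -8.1° and the empty unit bears about -91°, so I turn about -1.449 rad smoothly.

Request:
arm_command([
  [[0,0,0],-0.01,1],
  [[0,0,0],-0.02,1],
  [[0,0,0],-0.03,1],
  [[0,0,0],-0.04,1],
  [[0,0,0],-0.05,1],
  [[0,0,0],-0.06,1],
  [[0,0,0],-0.06,1],
  [[0,0,0],-0.06,1],
  [[0,0,0],-0.06,1],
  [[0,0,0],-0.06,1],
  [[0,0,0],-0.06,1],
  [[0,0,0],-0.06,1],
  [[0,0,0],-0.06,1],
  [[0,0,0],-0.06,1],
  [[0,0,0],-0.06,1],
])

```text
clock: 13.6
position: [0.58, 0.0082, 0.1304]
tool_rot: [-3.142, -0.0, 0.676]
force: [0.3, 0.0, -4.1]
grip_width: 0.01
finger_force: 68.3
```

Request:
arm_command([
  [[0,0,0],-0.06,1],
  [[0,0,0],-0.06,1],
  [[0,0,0],-0.06,1],
  [[0,0,0],-0.06,1],
  [[0,0,0],-0.06,1],
  [[0,0,0],-0.06,1],
  [[0,0,0],-0.06,1],
  [[0,0,0],-0.06,1],
  [[0,0,0],-0.06,1],
  [[0,0,0],-0.052,1],
  [[0,0,0],-0.043,1],
  [[0,0,0],-0.032,1],
  [[0,0,0],-0.02,1],
  [[0,0,0],-0.012,1],
  [[0,0,0],0,1],
  [[0,0,0],0,1],
  [[0,0,0],0,1],
])

```text
clock: 15.3
position: [0.58, 0.0081, 0.1304]
tool_rot: [-3.142, -0.0, -0.019]
force: [0.3, -0.1, -3.8]
grip_width: 0.0104
finger_force: 68.3
```

```bash
python3 - <<'E'
from workcell import bot, grab_frame
from h import *; import pickle
o=bot.observe();P=o["position"];print(o["clock"],P,o["tool_rot"],o["force"],o["grip_width"],o["finger_force"],o["qpos"].round(2))
w=grab_frame("wrist");s=grab_frame("side")
for n,f in(("w7",w),("s7",s)):pickle.dump(f,open(n+".pkl","wb"))
b=cv2.resize(s["image"][120:270,200:350],(600,600),interpolation=cv2.INTER_CUBIC)[:,:400]
out=np.hstack([cv2.resize(s["image"][130:270,200:340],(400,400)),cv2.resize(w["image"],(400,300))[:,:].repeat(1,0) if 0 else cv2.copyMakeBorder(cv2.resize(w["image"],(400,300)),0,100,0,0,cv2.BORDER_CONSTANT)])
cv2.imwrite("pics/c7.png",out[:,:,::-1])
# spout direction: pixel ray of spout lip vs expectation
for r in(0.,.02,.04,.089):pass
a=o["tool_rot"][2]-np.pi/2;print("dish yaw est",np.degrees(a))
X=lambda r,z:np.array([P[0]+r*np.cos(a),P[1]+r*np.sin(a),z])
for r in(0,.065,.089):print(r,proj(s,X(r,.10)).round(1),proj(w,X(r,.10)).round(1))
for c in blobs(s,(100,130,60),(125,255,255),(230,160,340,240),10)[1]:print("side blue",cv2.boundingRect(c),cv2.contourArea(c))
for c in blobs(w,(100,130,60),(125,255,255),(0,0,560,420),100)[1]:print("wrist blue",cv2.boundingRect(c),cv2.contourArea(c))
E
```

```text
15.3 [0.5799958  0.00813029 0.13040004] [-3.14153043e+00 -2.72163188e-05 -1.88067134e-02] [ 0.2689143  -0.12890483 -3.83580656] 0.010405328261968716 68.26995491981506 [-0.06  0.53 -0.08  1.78  0.05  0.83 -1.75]
dish yaw est -91.07754530520333
0 [259.5 207.2] [273.3 230.1]
0.065 [273.6 196.5] [380.8 230.1]
0.089 [278.5 192.7] [420.5 230.2]
side blue (297, 188, 21, 14) 212.5
side blue (269, 191, 10, 8) 31.5
wrist blue (368, 194, 59, 68) 2971.5
wrist blue (529, 155, 31, 76) 1601.0
wrist blue (139, 280, 15, 12) 125.0
```

View pics/c7.png

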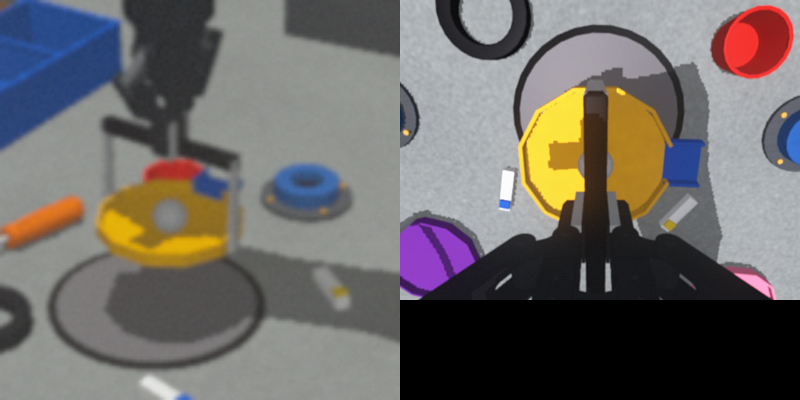

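The side view shows the dish up over the mat with the ball centred. In the wrist view the ball is at (595,165), where the dish middle projects. The blue spout at (685,163), full-frame row 228 against 230 expected, points at the empty unit on the right. The arm is still and the grip reads 68 N.

Request:
arm_command([
  [[0,0,0],0,1],
  [[0,0,0],0,1],
  [[0,0,0],0,1],
  [[0,0,0],0,1],
  [[0,0,0],0,1],
])

```text
clock: 15.9
position: [0.58, 0.0081, 0.1304]
tool_rot: [-3.142, -0.0, -0.019]
force: [-0.5, -0.5, -5.6]
grip_width: 0.0106
finger_force: 68.3
```

```bash
python3 -c "
from workcell import ticket
print(ticket.job_done())"
```

```text
the job is handed in; nothing more can be done
None
```

I handed the job in at about 16 s: the arm is holding the yellow dish level and still over its mat, underside about 8 cm up, ball in the middle, spout pointing at the empty unit on the robot's right; the first grasp closed on nothing because the fingertips sat about 27 mm higher than reported, but neither dish nor ball moved.

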